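# Tip the short recipe binder out of the packed rack and stand it in the book stand

## Task

First move the green-capped bottle that stands in front of the rack out of the way and leave it standing on the worktop. Then pull the top of the shortest recipe binder forward so that it leans out of the tightly packed rack, take it out and stand it upright, all the way down, in the bay of the empty book stand, spine to the open front. Set it down, do not drop it; leave the tall binders standing in the rack and do not disturb the cup, the jar or the tomato.

Things in the scene. Friction and masses are not known exactly. Their poses are not given: they have to be found in the camera images.
- rack: fixed aluminium binder rack; origin on the worktop in its middle, -x its open front, where the spines show. Four binders stand in it with 2 mm gaps, centres at x = 0, y = -63, -21, 21, 63 mm, undersides at z = 26. Outside x = -71 to 67, y = -92 to 92; side walls 110 mm high, back panel (x = 61 to 67) only 70 mm high, so the binders' rear edges (x = 55) stand free above it.
- rack_ridge (a point): ridge across the rack's floor, 13 mm in front of its origin, 26 mm up (middle of its width). The floor is level behind it and slopes down 23 degrees in front to a 28 mm lip: a binder pulled forward at its top tips about the ridge, passes balance at 10 degrees and then rests by itself leaning 23 degrees out against the lip, its top front edge some 55 mm in front of its neighbours.
- stand: fixed aluminium book stand with one empty bay; origin on the worktop in its middle, -x its open front. Base 140 x 76 mm, its top (the bay's floor) at z = 12 mm; bay 52 mm wide (y = -26 to 26) between two cheeks (x = -56 to 64, tops at z = 61 mm); a back panel (inner face x = 64) rises to z = 81 mm.
- short_binder: the shortest recipe binder: grey covers like the rest, 110 deep (x) x 40 thick (y) x 150 high (z), 0.2 to 0.4 kg; origin at the centre of its underside, -x is its spine (with blank paper label and steel ring), +x its page edge, z up. A stiff solid block. It starts in any of the rack's four places.
- short_binder_spine (a point): point on the middle of the short binder's spine, 55 mm in front of its origin and 75 mm up
- tall_binder_1: one of three equal tall recipe binders in the rack: grey covers, 110 deep (x) x 40 thick (y) x 175 high (z); origin at the centre of its underside, -x is its spine. Loose; it stays in the rack. Its number does not tell its place in the row.
- tall_binder_2: one of three equal tall recipe binders in the rack: grey covers, 110 deep (x) x 40 thick (y) x 175 high (z); origin at the centre of its underside, -x is its spine. Loose; it stays in the rack. Its number does not tell its place in the row.
- tall_binder_3: one of three equal tall recipe binders in the rack: grey covers, 110 deep (x) x 40 thick (y) x 175 high (z); origin at the centre of its underside, -x is its spine. Loose; it stays in the rack. Its number does not tell its place in the row.
- sauce_bottle: white squeeze bottle with a green pointed cap, standing on the worktop right in front of the short binder; 204 mm high, body 57 mm in diameter up to z = 140 mm, then the cap 39 mm wide tapering to the tip; 0.2 to 0.4 kg; origin at the centre of its underside, z up. Loose.
- cup: small clear cup of olives between rack and stand, 79 mm across, 68 mm high, origin at the centre of its underside; loose bystander
- jar: jar with a red cap at the left end of the worktop, 84 mm across, 109 mm high, origin at the centre of its underside; loose bystander
- tomato: tomato at the front of the worktop, 69 mm across, 71 mm high, origin at its underside; loose bystander
Mind the look-alikes: they are no part of the job. Leave any blue look-alike of the sauce_bottle alone.

How it is judged:
By the outcome, as a careful person would: the job done as asked, in the order asked, and still so for the second after the job is handed in, with the robot touching nothing.
It also fails if it takes over 72 s, if anything falls off the work surface, if the arm or the gripper's body presses on something with over 40 N, if the wrist force passes 120 N, or if a joint passes its speed limit or range.

## Robot

A 6-joint arm with a two-finger parallel gripper is mounted at the origin on a cart in front of the work surface, level with it; the furniture and walls round the work are solid. World frame = base frame: x ahead of the robot, y to its left, z up, the work surface at z = 0. Lengths are in m, angles in rad, forces in N, time in s.
With the tool pointing down it reaches from about 0.275 to 0.825 m from the base axis. Payload 5.2 kg.
Tool frame: the origin (TCP) lies between the finger pads; the fingertips stand 14 mm ahead of it and the grasp point (between the pads) lies 5 mm behind it; z points along the fingers, y is the line along which they close (so a half turn about z gives the same grasp; the last joint's range is limited). The gripper opens to 93 mm and grips with 3 to 60 N. Pads are 15 mm wide; open, the fingers measure 128 mm over their backs; the gripper's body (75 mm by 188 mm) begins 65 mm behind the grasp point.
Start: joints at [0.91, 0.259, 1.535, -0, 1.348, -0.203], TCP at [0.243, 0.493, 0.233] pointing down, gripper open.
Joint ranges: [-3.14, 3.14], [-0.91, 2.08], [0.19, 2.58], [-1.22, 4.36], [0.22, 2.71], [-3.12, 3.12]. Speed limits (rad/s): [2.57, 2.57, 3.14, 3.14, 3.14, 3.14].

## Interface

Orientations are given as a unit quaternion [x, y, z, w].
In Python, from workcell import arm, eyes, hand_in gives the robot as it stands.
- The arm moves only by the shell command python3 -m pendant 'ROWS' [FORCE]. ROWS is JSON, a list of rows, each an object of numbers: "grip": the opening, from -1 (shut) to 1 (fully open); "dx", "dy", "dz": the shift along the tool's x, y, z in mm; "turn": the turn about the tool's z in rad. A call has 1 to 8 rows; each row shifts and turns the commanded pose from where the row before left it, along the tool's axes as they then stand; what a row does not reach is not made up. A row lasts 1/8 s, in which the tool goes at most 62.5 mm and 10.7 degrees, less where a joint would pass 70% of its speed; a pose out of reach is approached as far as the arm can. A call is refused whole if a number of a shift passes 62.5 or a number of a turn 0.188, either way. A call with a gripper value outside its range is refused whole. The fingers move at their own pace and stop on an object; FORCE is the grip in N (left out, the last holds). Time passes only in rows, so rows that do not move let the fingers close. It gives the time, the measured TCP pose, the force, the opening and the grip force at its end, in the units of the state.
- arm.get_state(): the state, without advancing time (a new reading comes with each control period).
- eyes.get_image(name): name is "side" or "top"; returns the picture (384x512x3 uint8, red, green, blue); there is no depth.
- eyes.camera_params(name): a dict with "vfov" (degrees; the focal length in pixels is half the picture's height over the tangent of half this angle, whatever the lens; pixels are square), "cx", "cy" (the principal point, pixels), "world_to_cam" (4x4, takes a point from world to camera coordinates). Camera axes: x right, y down, z forward; pixel columns grow to the right and rows downward; lengths in m; the calibration is good to about 2 mm. A picture is of the moment at which its call begins. camera_params takes no time and is no camera call.
- hand_in(): hands the job in; it is judged then, once.
The state is a dict: "time": time; "joints": joint angles; "joint_velocities": joint speeds; "joint_efforts": joint torques, N m; "position": TCP position; "tool_rot": TCP orientation; "force": force on the tool from outside, world axes, zero at the start; "torque": the same for the moment, N m; "opening": finger opening in m; "grasp_force": force on a finger pad.
Only numpy, scipy, OpenCV 4.12 (cv2) and the standard library are available. Lean on these libraries where they do the work, as an engineer would, in place of code of your own. Each camera call takes 0.05 s, during which the arm holds its last target. There are 200 camera calls.

## Working session

There is one attempt and no reset: what is moved stays moved. The work goes in short steps, Python scripts to look and compute and a shell command to move; the robot and the scene stay as the last step left them, time stands still between calls to the robot, and variables do not carry over. Pictures are saved under pics/ and viewed, at most 10 in all, crops included, and the job is handed in when it is done.

```bash
mkdir -p pics; ls
cat > h.py <<'E'
import numpy as np,cv2
from workcell import arm,eyes,hand_in
from scipy.spatial.transform import Rotation as R
def cam(n):
    p=eyes.camera_params(n);f=192/np.tan(np.radians(p['vfov'])/2)
    return f,p['cx'],p['cy'],np.array(p['world_to_cam'])
def ray(n,u,v):
    f,cx,cy,T=cam(n);d=T[:3,:3].T@np.array([(u-cx)/f,(v-cy)/f,1]);return -T[:3,:3].T@T[:3,3],d/np.linalg.norm(d)
def plane(n,u,v,z):
    o,d=ray(n,u,v);return o+d*(z-o[2])/d[2]
def tri(us,ut):
    o1,d1=ray('side',*us);o2,d2=ray('top',*ut)
    s=np.linalg.lstsq(np.c_[d1,-d2],o2-o1,rcond=None)[0];a=o1+s[0]*d1;b=o2+s[1]*d2
    return (a+b)/2,np.linalg.norm(a-b)
def proj(n,p):
    f,cx,cy,T=cam(n);q=T[:3,:3]@p+T[:3,3];return q[0]/q[2]*f+cx,q[1]/q[2]*f+cy
def snap(n,name):
    im=eyes.get_image(n);cv2.imwrite(f'pics/{name}.png',im[:,:,::-1]);return im
def st():
    s=arm.get_state();print(round(s['time'],2),np.round(s['position'],4),'\n',np.round(R.from_quat(s['tool_rot']).as_matrix(),3),'q',np.round(s['joints'],2),'F',np.round(s['force'],1),s['opening'],s['grasp_force'])
E
python3 - <<'E'
from h import *
np.set_printoptions(suppress=True)
snap('side','s0');snap('top','t0')
for n in('side','top'):
    f,cx,cy,T=cam(n);print(n,f,cx,cy,np.round(T,3).tolist(),np.round(ray(n,cx,cy),3).tolist())
st()
E
```

```text
pics
side 432.35232285605116 258.13462376410655 191.29103198739875 [[-0.971, 0.239, 0.015, 0.481], [0.164, 0.708, -0.687, -0.059], [-0.175, -0.664, -0.727, 1.664], [0.0, 0.0, 0.0, 1.0]] [[0.767, 1.032, 1.162], [-0.175, -0.664, -0.727]]
top 346.42324493577723 259.4949996261611 192.1495875795515 [[-0.099, -0.995, 0.001, 0.105], [-0.931, 0.092, -0.353, 0.522], [0.351, -0.036, -0.936, 1.031], [0.0, 0.0, 0.0, 1.0]] [[0.135, 0.093, 1.148], [0.351, -0.036, -0.936]]
0.1 [0.2428 0.493  0.2319] 
 [[-0.897  0.442 -0.001]
 [ 0.442  0.897 -0.001]
 [ 0.    -0.002 -1.   ]] q [ 0.91  0.26  1.54  0.    1.35 -0.2 ] F [1.2 0.5 0.3] 0.09304769237881573 0.0
```

View pics/s0.png

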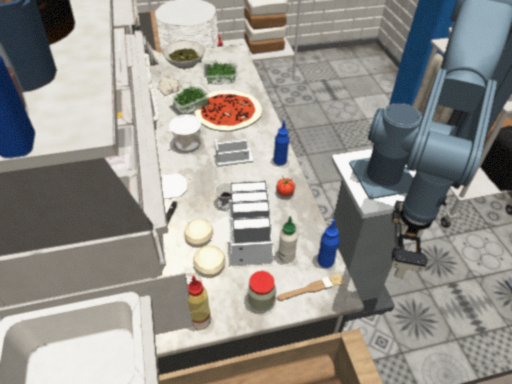

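View pics/t0.png

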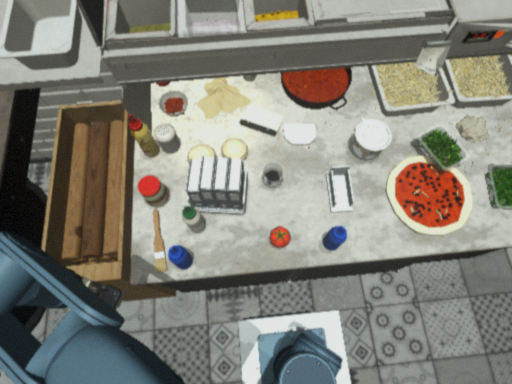

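Side view: rack around (250,225), green-capped bottle (288,240), stand (233,152), tomato (286,187). Top view: rack (217,185), green cap (190,212), stand (340,190), cup (272,176), jar (151,188). The bottle candidates are green (190,212) and blue (180,257) and (335,237) in the top view. The green one fits the description. I'll confirm it in an enlarged crop.

Run:
```python
from h import *
s=cv2.imread('pics/s0.png')[165:285,205:345];t=cv2.imread('pics/t0.png')[140:260,130:370]
cv2.imwrite('pics/c0.png',cv2.resize(s,None,fx=5,fy=5,interpolation=cv2.INTER_CUBIC))
cv2.imwrite('pics/c1.png',cv2.resize(t,None,fx=3.33,fy=3.33,interpolation=cv2.INTER_CUBIC))
```

```text
(no output)
```

View pics/c0.png

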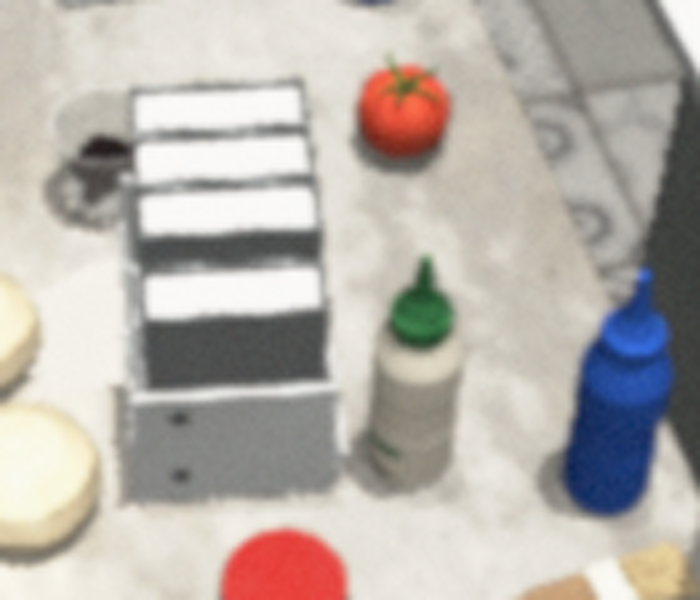

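View pics/c1.png

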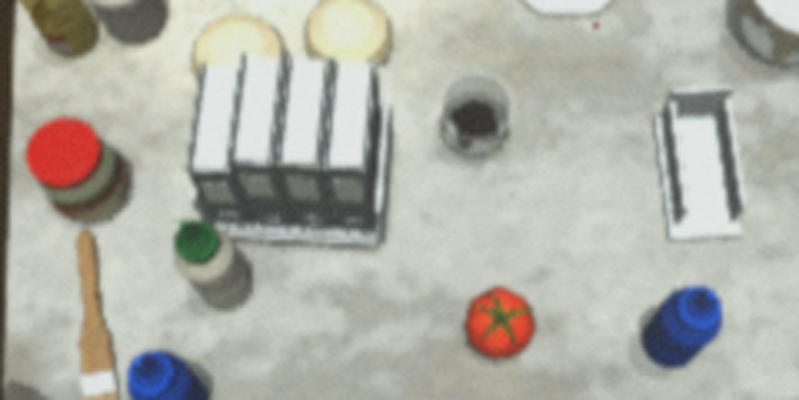

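The crops confirm the picture. The short binder is the leftmost (+y), because its top sits lower (side crop (235,290), top crop (215,120)) and the green-capped bottle stands in front of it (top crop (200,240)). I'll measure with masks now.

Run:
```python
from h import *
np.set_printoptions(suppress=True,precision=4)
S=cv2.imread('pics/s0.png');T=cv2.imread('pics/t0.png')
def blobs(im,x0,y0,x1,y1,m,amin):
    mm=np.zeros(im.shape[:2],np.uint8);mm[y0:y1,x0:x1]=m[y0:y1,x0:x1]*255
    n,l,s,c=cv2.connectedComponentsWithStats(mm,connectivity=4);out=[]
    for i in range(1,n):
        if s[i,4]>=amin:
            cn=max(cv2.findContours((l==i).astype(np.uint8),0,1)[0],key=cv2.contourArea)
            out.append((c[i],s[i,4],cv2.boxPoints(cv2.minAreaRect(cn))))
    return out
W=lambda im:im.min(2)>218
bs=blobs(S,228,178,275,232,W(S),100);bt=blobs(T,185,155,245,195,W(T),100)
bs.sort(key=lambda b:-b[0][1]);bt.sort(key=lambda b:b[0][0])
for b in bs: print('S',b[0],b[1],b[2].round(1).tolist())
for b in bt: print('T',b[0],b[1],b[2].round(1).tolist())
if len(bs)==len(bt):
    for a,b in zip(bs,bt): print('top',*tri(a[0],b[0]))
G=lambda im:(im[:,:,1].astype(int)-np.maximum(im[:,:,2],im[:,:,0])>25)
gs=blobs(S,275,205,305,245,G(S),20);gt=blobs(T,175,195,215,235,G(T),20)
print('green',[(b[0],b[1]) for b in gs],[(b[0],b[1]) for b in gt],tri(gs[0][0],gt[0][0]))
wt=blobs(T,320,160,360,215,W(T),50)
for b in wt: print('stand T',b[0],b[1],b[2].round(1).tolist(),[plane('top',*p,.012)[:2] for p in b[2]],plane('top',*b[0],.012))
c=lambda x,y:(205+x/5,165+y/5)
t=lambda x,y:(130+x/3.33,140+y/3.33)
for n,a,b in [('short b-',(146,272),(241,58+9)),('short f-',(318,268),(231,167)),('short f+',(324,308),(193,168)),('short b+',(150,318),(205,70)),
  ('end f-',(305,122),(364,166)),('end b-',(133,90),(375,62))]:
    print(n,*tri(c(*a),t(*b)))
```

```text
S [251.1554 222.9761] 251 [[233.8000030517578, 220.3000030517578], [267.8999938964844, 218.5], [268.29998779296875, 225.6999969482422], [234.1999969482422, 227.5]]
S [250.4231 206.5812] 234 [[233.6999969482422, 204.10000610351562], [266.79998779296875, 202.1999969482422], [267.20001220703125, 209.10000610351562], [234.10000610351562, 210.89999389648438]]
S [248.7824 196.2407] 216 [[232.6999969482422, 193.8000030517578], [265.0, 192.10000610351562], [265.29998779296875, 198.60000610351562], [233.0, 200.3000030517578]]
S [247.9602 186.2488] 201 [[231.8000030517578, 184.10000610351562], [263.8999938964844, 182.5], [264.20001220703125, 188.5], [232.10000610351562, 190.10000610351562]]
T [194.411  174.1142] 219 [[188.60000610351562, 188.3000030517578], [192.6999969482422, 158.0], [200.10000610351562, 159.0], [196.0, 189.3000030517578]]
T [206.7378 171.76  ] 225 [[201.3000030517578, 185.89999389648438], [204.6999969482422, 156.6999969482422], [212.3000030517578, 157.60000610351562], [208.89999389648438, 186.8000030517578]]
T [220.5956 172.8222] 225 [[215.1999969482422, 186.89999389648438],
[... 562 characters left out ...]
nt32(87))] (array([0.467 , 0.2719, 0.1477]), np.float64(0.0053305145317225034))
stand T [340.2923 193.9836] 366 [[329.5, 176.6999969482422], [348.5, 175.3000030517578], [351.1000061035156, 208.8000030517578], [332.1000061035156, 210.3000030517578]] [array([ 0.5952, -0.2049]), array([ 0.5941, -0.2732]), array([ 0.4691, -0.2583]), array([ 0.4703, -0.1924])] [ 0.5266 -0.2312  0.012 ]
short b- [0.6255 0.2225 0.1713] 0.00012977477413137162
short f- [0.5258 0.2374 0.1667] 0.004225103761481084
short f+ [0.5292 0.2706 0.1686] 0.0004305482246012004
short b+ [0.6287 0.2559 0.1684] 0.00326187895217378
end f- [0.5081 0.1194 0.1721] 0.014573846671731817
end b- [0.6067 0.0966 0.1958] 0.0012025574206928626
```

Run:
```python
from h import *
np.set_printoptions(suppress=True,precision=4)
c=lambda x,y:(205+x/5,165+y/5)
t=lambda x,y:(130+x/3.33,140+y/3.33)
print('tip',*tri(c(425,260),t(183,227)))
# bottle body at its base: centre columns in both views
print('base side',plane('side',*c(412,470),.0),'base top',plane('top',*t(228,292),0))
print('shoulder',*tri(c(420,350),t(200,250)))
print('tomato',plane('top',*t(500,325),.04),'jar',plane('top',*t(64,155),.105),'cup',plane('top',*t(475,125),.03))
print('blue1',*tri(c(645,275),(173.5,250)),'blue2 base',plane('top',*t(668,345),0))
# stand enlarged crops
S=cv2.imread('pics/s0.png')[130:175,205:265];T=cv2.imread('pics/t0.png')[160:218,320:362]
a=cv2.resize(S,(480,360),interpolation=cv2.INTER_CUBIC);b=cv2.resize(T,(304,420),interpolation=cv2.INTER_CUBIC)
o=np.zeros((420,790,3),np.uint8);o[:360,:480]=a;o[:,484:788]=b;cv2.imwrite('pics/c2.png',o)
```

```text
tip [0.4668 0.2737 0.197 ] 0.00658097711417623
base side [0.4676 0.2834 0.    ] base top [0.4574 0.2689 0.    ]
shoulder [0.4678 0.2755 0.1162] 0.00031267770537213096
tomato [ 0.3867 -0.0008  0.04  ] jar [0.5808 0.4064 0.105 ] cup [ 0.6045 -0.0011  0.03  ]
blue1 [0.3466 0.3098 0.1946] 0.0013756620916550685 blue2 base [ 0.3587 -0.1702  0.    ]
```

View pics/c2.png

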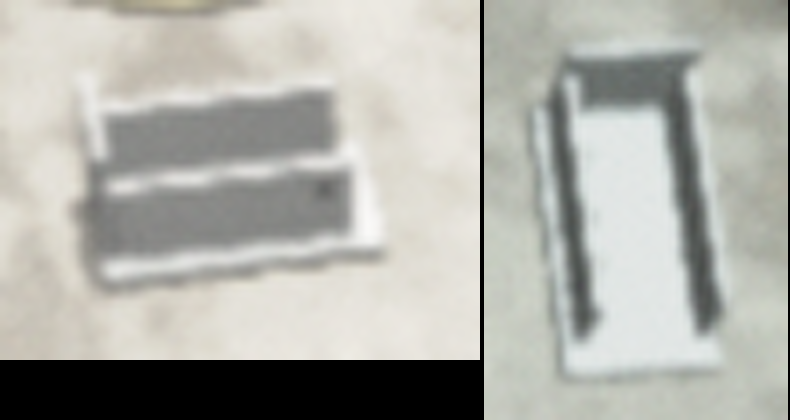

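The crop shows the stand clearly. In the top view the base front corners are at (565,373) and (721,366), the cheek front ends at (585–597,325) and (718,315), and the back panel top at (568–697,50). The side view shows both cheek tops.

Run:
```python
from h import *
np.set_printoptions(suppress=True,precision=4)
k=7.24
t=lambda x,y:(320+(x-484+.5)/k-.5,160+(y+.5)/k-.5)
c=lambda x,y:(205+(x+.5)/8-.5,130+(y+.5)/8-.5)
print('base f+',plane('top',*t(566,370),.012)[:2],'f-',plane('top',*t(721,362),.012)[:2],'b+',plane('top',*t(534,108),.012)[:2])
print('side base f+',plane('side',*c(383,240),.012)[:2],'b+',plane('side',*c(105,262),.012)[:2])
for n,a in [('L cheek outer f',(597,318)),('L b',(573,85)),('R inner f',(717,312)),('R inner b',(693,80))]: print(n,plane('top',*t(*a),.061)[:2])
for n,a in [('near cheek f',(352,163)),('near b',(108,186)),('far f',(333,90)),('far b',(105,104))]: print(n,plane('side',*c(*a),.061)[:2])
print('panel top +',plane('top',*t(568,50),.081)[:2],'-',plane('top',*t(698,52),.081)[:2])
print('tri near f',*tri(c(352,163),t(592,320)),'far f',*tri(c(333,90),t(718,312)),'base f+',*tri(c(383,242),t(566,371)))
```

```text
base f+ [ 0.4694 -0.188 ] f- [ 0.4661 -0.2621] b+ [ 0.6048 -0.1955]
side base f+ [ 0.4715 -0.1903] b+ [ 0.6072 -0.2051]
L cheek outer f [ 0.4782 -0.1943]
L b [ 0.5945 -0.2035]
R inner f [ 0.4757 -0.2496]
R inner b [ 0.5915 -0.2606]
near cheek f [ 0.486  -0.1948]
near b [ 0.6032 -0.2045]
far f [ 0.4829 -0.2498]
far b [ 0.5939 -0.2642]
panel top + [ 0.604  -0.1988] - [ 0.597  -0.2591]
tri near f [ 0.4823 -0.1954  0.0571] 0.008041584284291107 far f [ 0.4797 -0.2535  0.0556] 0.005430131317694534 base f+ [ 0.4705 -0.1891  0.0106] 0.0027177331092372624
```

```bash
python3 -m pendant '[{"dz":-50},{"turn":-0.15},{"turn":-0.15},{}]' 20; python3 -c "
from h import *
st()"
```

```text
0.1 [0.2428 0.493  0.2319] 
 [[-0.897  0.442 -0.001]
 [ 0.442  0.897 -0.001]
 [ 0.    -0.002 -1.   ]] q [ 0.91  0.26  1.54  0.    1.35 -0.2 ] F [1.2 0.5 0.3] 0.09304769237881573 0.0$[0]: bad value
```

```bash
python3 -m pendant '[{"grip":1,"dx":0,"dy":0,"dz":-50,"turn":0},{"grip":1,"dx":0,"dy":0,"dz":0,"turn":-0.15},{"grip":1,"dx":0,"dy":0,"dz":0,"turn":-0.15},{"grip":1,"dx":0,"dy":0,"dz":0,"turn":0}]' 20; python3 -c "
from h import *
st()"
```

```text
time: 0.6
position: [0.2429, 0.4932, 0.2823]
tool_rot: [0.079, 0.997, -0.0, -0.0]
force: [-0.4, -0.6, -0.1]
opening: 0.0928
grasp_force: 0.0
0.6 [0.2429 0.4932 0.2823] 
 [[-0.987  0.158 -0.   ]
 [ 0.158  0.987 -0.001]
 [ 0.    -0.001 -1.   ]] q [ 0.91  0.23  1.45  0.    1.46 -0.5 ] F [-0.4 -0.6 -0.1] 0.09276028929382796 0.0
```

```bash
python3 -m pendant '[{"grip":1,"dx":-51,"dy":-36,"dz":0,"turn":0},{"grip":1,"dx":-51,"dy":-36,"dz":0,"turn":0},{"grip":1,"dx":-51,"dy":-36,"dz":0,"turn":0},{"grip":1,"dx":-51,"dy":-36,"dz":0,"turn":0},{"grip":1,"dx":-51,"dy":-37,"dz":0,"turn":0},{"grip":1,"dx":0,"dy":0,"dz":0,"turn":0},{"grip":1,"dx":0,"dy":0,"dz":35,"turn":0},{"grip":1,"dx":0,"dy":0,"dz":0,"turn":0}]'
python3 - <<'E'
from h import *
st()
a=snap('side','s1')[150:290,215:355,::-1];b=snap('top','t1')[140:280,120:260,::-1]
cv2.imwrite('pics/c3.png',cv2.resize(np.hstack([a,b]),(800,400),interpolation=cv2.INTER_CUBIC))
E
```

```text
time: 1.6
position: [0.4637, 0.2749, 0.2452]
tool_rot: [0.08, 0.997, -0.001, -0.003]
force: [0.2, 0.2, -0.1]
opening: 0.0929
grasp_force: 0.0
1.6 [0.4637 0.2749 0.2452] 
 [[-0.987  0.159 -0.006]
 [ 0.159  0.987 -0.002]
 [ 0.006 -0.003 -1.   ]] q [ 0.33  0.23  1.54  0.    1.38 -1.08] F [ 0.2  0.2 -0.1] 0.09286389908207986 0.0
```

View pics/c3.png

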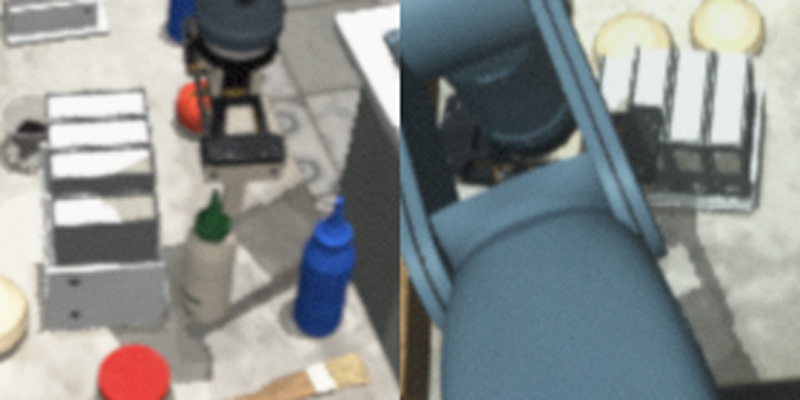

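The gripper hangs above the bottle and slightly nearer the robot in the side view: fingers at crop (243,160), cap tip at (215,190). I'll check the alignment by projecting the TCP.

```bash
python3 -m pendant '[{"grip":1,"dx":0,"dy":0,"dz":0,"turn":0}]'
python3 - <<'E'
from h import *
st()
for z in (.04,.1,.14,.2): print(z,np.round(proj('side',np.array([.466,.274,z])),1))
S=cv2.imread('pics/s1.png')
g=(S[:,:,1].astype(int)-np.maximum(S[:,:,2],S[:,:,0])>25);g[:, :270]=0;g[:,310:]=0;g[:205]=0;g[250:]=0
ys,xs=np.where(g)
for y in range(ys.min(),ys.max()+1,3): print(y,xs[ys==y].min(),xs[ys==y].max())
# body edges: profile rows
for y in (240,246,252): print(y,S[y,275:305].sum(1)//3)
E
```

```text
time: 1.82
position: [0.4663, 0.2758, 0.249]
tool_rot: [0.079, 0.997, 0.0, 0.001]
force: [-0.5, -0.3, 0.1]
opening: 0.0932
grasp_force: 0.0
1.82 [0.4663 0.2758 0.249 ] 
 [[-0.988  0.157  0.002]
 [ 0.157  0.988  0.001]
 [-0.002  0.001 -1.   ]] q [ 0.33  0.23  1.53  0.    1.38 -1.09] F [-0.5 -0.3  0.1] 0.09324561085113256 0.0
0.04 [287.9 249.3]
0.1 [289.1 237.8]
0.14 [290.  229.7]
0.2 [291.4 216.8]
221 290 290
224 288 290
227 286 295
230 285 293
233 290 290
240 [127 127 124 121 112 115 121 126 133 138 144 144 149 150 151 149 152 147
 146 136 132 135 169 205 218 218 214 200 166 144]
246 [116 117 118 112 110 112 119 120 124 125 132 131 133 135 136 130 130 131
 126 125 132 156 184 192 191 185 181 178 187 198]
252 [117 112 107 101  92  99 117 126 131 135 137 137 136 135 136 134 136 131
 129 126 145 171 187 185 181 170 162 143 118 104]
```

```bash
python3 -m pendant '[{"grip":1,"dx":0,"dy":0,"dz":35,"turn":0},{"grip":1,"dx":0,"dy":0,"dz":35,"turn":0},{"grip":1,"dx":0,"dy":0,"dz":25,"turn":0},{"grip":1,"dx":0,"dy":0,"dz":13,"turn":0},{"grip":1,"dx":0,"dy":0,"dz":0,"turn":0},{"grip":-0.1,"dx":0,"dy":0,"dz":0,"turn":0},{"grip":-1,"dx":0,"dy":0,"dz":0,"turn":0},{"grip":-1,"dx":0,"dy":0,"dz":0,"turn":0}]' 20;python3 -m pendant '[{"grip":-1,"dx":0,"dy":0,"dz":0,"turn":0},{"grip":-1,"dx":0,"dy":0,"dz":0,"turn":0},{"grip":-1,"dx":0,"dy":0,"dz":0,"turn":0},{"grip":-1,"dx":0,"dy":0,"dz":0,"turn":0}]' 20
```

```text
time: 2.82
position: [0.4665, 0.275, 0.1404]
tool_rot: [0.079, 0.997, 0.0, 0.001]
force: [-1.0, -0.5, -0.4]
opening: 0.0676
grasp_force: 0.0
time: 3.32
position: [0.4661, 0.2748, 0.1396]
tool_rot: [0.079, 0.997, -0.0, -0.0]
force: [0.2, -0.6, -1.0]
opening: 0.0455
grasp_force: 18.5
```

```bash
python3 -m pendant '[{"grip":-1,"dx":0,"dy":0,"dz":0,"turn":0},{"grip":-1,"dx":0,"dy":0,"dz":0,"turn":0},{"grip":-1,"dx":0,"dy":0,"dz":-10,"turn":0},{"grip":-1,"dx":0,"dy":0,"dz":-15,"turn":0},{"grip":-1,"dx":0,"dy":0,"dz":0,"turn":0},{"grip":-1,"dx":0,"dy":0,"dz":0,"turn":0}]' 30
python3 - <<'E'
from h import *
a=snap('side','s2')[150:290,215:355,::-1]
cv2.imwrite('pics/c4.png',cv2.resize(a,(560,560),interpolation=cv2.INTER_CUBIC))
E
```

```text
time: 4.08
position: [0.4661, 0.2749, 0.1649]
tool_rot: [0.079, 0.997, 0.0, 0.0]
force: [0.3, -0.2, -2.6]
opening: 0.0453
grasp_force: 27.1
```

View pics/c4.png

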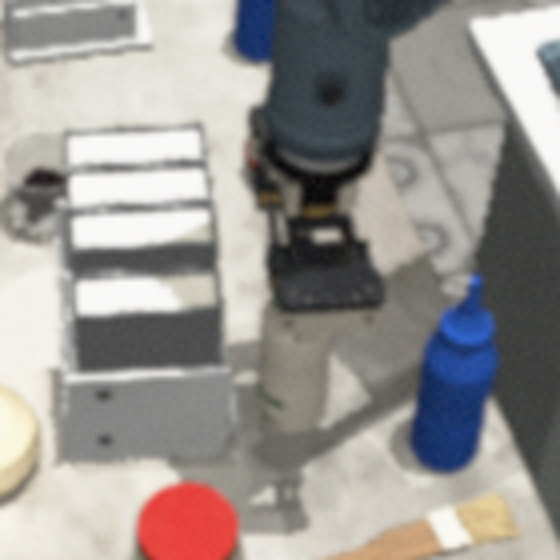

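The bottle hangs upright in the gripper (crop (295,370)) and is clear of the worktop; the force reads 2.6 N. I'll carry it sideways along -y of the rack.

```bash
python3 -m pendant '[{"grip":-1,"dx":2,"dy":-15,"dz":0,"turn":0},{"grip":-1,"dx":2,"dy":-30,"dz":0,"turn":0},{"grip":-1,"dx":2,"dy":-35,"dz":0,"turn":0},{"grip":-1,"dx":2,"dy":-35,"dz":0,"turn":0},{"grip":-1,"dx":2,"dy":-27,"dz":0,"turn":0},{"grip":-1,"dx":0,"dy":-14,"dz":0,"turn":0},{"grip":-1,"dx":0,"dy":0,"dz":8,"turn":0},{"grip":-1,"dx":0,"dy":0,"dz":8,"turn":0}]' 30;python3 -m pendant '[{"grip":-1,"dx":0,"dy":0,"dz":4,"turn":0},{"grip":-1,"dx":0,"dy":0,"dz":3,"turn":0},{"grip":-1,"dx":0,"dy":0,"dz":1,"turn":0},{"grip":-1,"dx":0,"dy":0,"dz":0,"turn":0},{"grip":-1,"dx":0,"dy":0,"dz":0,"turn":0}]' 30
```

```text
time: 5.12
position: [0.4318, 0.1229, 0.1481]
tool_rot: [0.079, 0.997, 0.0, 0.0]
force: [-1.0, -0.2, -2.5]
opening: 0.0451
grasp_force: 27.1
time: 5.75
position: [0.4319, 0.1225, 0.1408]
tool_rot: [0.079, 0.997, 0.0, 0.0]
force: [-0.1, -0.7, -1.9]
opening: 0.0454
grasp_force: 27.1
```

```bash
python3 -m pendant '[{"grip":-1,"dx":0,"dy":0,"dz":1,"turn":0},{"grip":-1,"dx":0,"dy":0,"dz":0,"turn":0},{"grip":-1,"dx":0,"dy":0,"dz":0,"turn":0}]' 30
```

```text
time: 6.12
position: [0.4318, 0.1224, 0.1397]
tool_rot: [0.079, 0.997, 0.0, 0.0]
force: [0.4, 0.3, -2.2]
opening: 0.0453
grasp_force: 27.2
```

```bash
python3 -m pendant '[{"grip":-1,"dx":0,"dy":0,"dz":1,"turn":0},{"grip":-1,"dx":0,"dy":0,"dz":0,"turn":0},{"grip":-1,"dx":0,"dy":0,"dz":0,"turn":0}]' 30
```

```text
time: 6.5
position: [0.4325, 0.1224, 0.1397]
tool_rot: [0.079, 0.997, 0.0, 0.001]
force: [-0.6, -0.3, 6.1]
opening: 0.0454
grasp_force: 28.7
```

```bash
python3 -m pendant '[{"grip":0.2,"dx":0,"dy":0,"dz":0,"turn":0},{"grip":1,"dx":0,"dy":0,"dz":0,"turn":0},{"grip":1,"dx":0,"dy":0,"dz":0,"turn":0},{"grip":1,"dx":0,"dy":0,"dz":0,"turn":0},{"grip":1,"dx":0,"dy":0,"dz":-20,"turn":0},{"grip":1,"dx":0,"dy":0,"dz":-40,"turn":0},{"grip":1,"dx":0,"dy":0,"dz":-50,"turn":0},{"grip":1,"dx":0,"dy":0,"dz":-40,"turn":0}]' 30;python3 -m pendant '[{"grip":-1,"dx":-40,"dy":30,"dz":0,"turn":0},{"grip":-1,"dx":-40,"dy":31,"dz":0,"turn":0},{"grip":-1,"dx":-41,"dy":31,"dz":0,"turn":0},{"grip":-1,"dx":-41,"dy":31,"dz":0,"turn":0},{"grip":-1,"dx":-41,"dy":31,"dz":0,"turn":0},{"grip":-1,"dx":0,"dy":0,"dz":0,"turn":0},{"grip":-1,"dx":0,"dy":0,"dz":0,"turn":0},{"grip":-1,"dx":0,"dy":0,"dz":0,"turn":0}]' 20
python3 - <<'E'
from h import *
st();snap('side','s3');T=snap('top','t3')
S=cv2.imread('pics/s3.png')
g=(S[:,:,1].astype(int)-np.maximum(S[:,:,2],S[:,:,0])>25);g[:,:250]=0;g[:,310:]=0;g[:175]=0;g[270:]=0
ys,xs=np.where(g);print(len(ys),ys.mean(),xs.mean(),ys.min(),ys.max(),'expect',proj('side',np.array([.432,.1224,.15])))
g=(T[:,:,1].astype(int)-np.maximum(T[:,:,2],T[:,:,0])>25);g[:,:180]=0;g[:,260:]=0;g[:190]=0;g[260:]=0
ys,xs=np.where(g);print(len(ys),ys.mean() if len(ys) else 0,xs.mean() if len(ys) else 0,'expect',proj('top',np.array([.432,.1224,.15])))
E
```

```text
time: 7.5
position: [0.4319, 0.1224, 0.2905]
tool_rot: [0.079, 0.997, 0.0, 0.001]
force: [0.1, 0.8, -1.0]
opening: 0.0931
grasp_force: 0.0
time: 8.5
position: [0.6555, 0.2421, 0.2897]
tool_rot: [0.079, 0.997, 0.0, 0.0]
force: [0.4, -0.4, 0.2]
opening: 0.0176
grasp_force: 0.0
8.5 [0.6555 0.2421 0.2897] 
 [[-0.988  0.157  0.001]
 [ 0.157  0.988  0.   ]
 [-0.001  0.    -1.   ]] q [ 0.19  0.51  1.02 -0.    1.61 -1.22] F [ 0.4 -0.4  0.2] 0.01762952614810317 0.0
71 189.61971830985917 285.943661971831 182 194 expect (np.float64(286.802281589998), np.float64(189.8979311446802))
0 0 0 expect (np.float64(239.5691891728021), np.float64(218.34439979490185))
```

```bash
python3 -m pendant '[{"grip":-1,"dx":0,"dy":0,"dz":20,"turn":0},{"grip":-1,"dx":0,"dy":0,"dz":35,"turn":0},{"grip":-1,"dx":0,"dy":0,"dz":35,"turn":0},{"grip":-1,"dx":0,"dy":0,"dz":20,"turn":0},{"grip":-1,"dx":0,"dy":0,"dz":16,"turn":0},{"grip":-1,"dx":0,"dy":0,"dz":0,"turn":0},{"grip":-1,"dx":5,"dy":0,"dz":0,"turn":0},{"grip":-1,"dx":0,"dy":0,"dz":0,"turn":0}]' 20;python3 -m pendant '[{"grip":-1,"dx":5,"dy":0,"dz":0,"turn":0},{"grip":-1,"dx":0,"dy":0,"dz":0,"turn":0}]' 20;python3 -m pendant '[{"grip":-1,"dx":5,"dy":0,"dz":0,"turn":0},{"grip":-1,"dx":0,"dy":0,"dz":0,"turn":0}]' 20;python3 -m pendant '[{"grip":-1,"dx":5,"dy":0,"dz":0,"turn":0},{"grip":-1,"dx":0,"dy":0,"dz":0,"turn":0}]' 20
```

```text
time: 9.6
position: [0.6516, 0.2437, 0.1641]
tool_rot: [0.079, 0.997, 0.0, 0.001]
force: [1.1, -1.0, -0.2]
opening: 0.0001
grasp_force: 0.0
time: 9.85
position: [0.6462, 0.2444, 0.1631]
tool_rot: [0.079, 0.997, 0.0, 0.0]
force: [-0.4, -0.1, 0.4]
opening: 0.0002
grasp_force: 0.0
time: 10.1
position: [0.6412, 0.2451, 0.1627]
tool_rot: [0.079, 0.997, -0.0, -0.0]
force: [0.1, -0.6, 0.4]
opening: 0.0007
grasp_force: 0.1
time: 10.35
position: [0.6362, 0.2459, 0.1626]
tool_rot: [0.079, 0.997, -0.0, -0.0]
force: [0.9, 0.5, -0.3]
opening: 0.0001
grasp_force: 0.2
```

```bash
python3 -m pendant '[{"grip":-1,"dx":4,"dy":0,"dz":0,"turn":0},{"grip":-1,"dx":4,"dy":0,"dz":0,"turn":0},{"grip":-1,"dx":2,"dy":0,"dz":0,"turn":0},{"grip":-1,"dx":0,"dy":0,"dz":0,"turn":0}]' 20
python3 - <<'E'
from h import *
S=snap('side','s4')[:,:,::-1]
W=(S.min(2)>200).astype(np.uint8);W[:,:225]=0;W[:,285:]=0;W[:178]=0;W[240:]=0
n,l,s,c=cv2.connectedComponentsWithStats(W,connectivity=4)
for i in range(1,n):
    if s[i,4]>40: print(c[i],s[i])
E
```

```text
time: 10.85
position: [0.6265, 0.2474, 0.1627]
tool_rot: [0.079, 0.997, -0.0, -0.0]
force: [-1.1, -0.0, -0.4]
opening: 0.0004
grasp_force: 0.0
[269.48251748 191.35314685] [250 178  29  39 286]
[256.19444444 186.02777778] [249 183  16   8 108]
[257.10638298 206.29787234] [248 203  20   8 141]
[258.55813953 221.6744186 ] [248 219  24   7 129]
```

```bash
python3 -m pendant '[{"grip":-1,"dx":4,"dy":0,"dz":0,"turn":0},{"grip":-1,"dx":4,"dy":0,"dz":0,"turn":0},{"grip":-1,"dx":4,"dy":0,"dz":0,"turn":0},{"grip":-1,"dx":4,"dy":0,"dz":0,"turn":0},{"grip":-1,"dx":4,"dy":0,"dz":0,"turn":0},{"grip":-1,"dx":4,"dy":0,"dz":0,"turn":0},{"grip":-1,"dx":0,"dy":0,"dz":0,"turn":0},{"grip":-1,"dx":0,"dy":0,"dz":0,"turn":0}]' 20
python3 - <<'E'
from h import *
S=snap('side','s5')[:,:,::-1]
W=(S.min(2)>180).astype(np.uint8);W[:,:225]=0;W[:,300:]=0;W[:178]=0;W[245:]=0
n,l,s,c=cv2.connectedComponentsWithStats(W,connectivity=4)
for i in range(1,n):
    if s[i,4]>40: print(c[i],s[i])
cv2.imwrite('pics/c5.png',cv2.resize(S[150:290,215:355],(560,560),interpolation=cv2.INTER_CUBIC))
E
```

```text
time: 11.9
position: [0.6032, 0.2511, 0.1627]
tool_rot: [0.079, 0.997, 0.0, 0.0]
force: [-0.7, -0.3, -0.4]
opening: 0.001
grasp_force: 0.0
[269.47222222 192.26010101] [257 178  24  40 396]
[261.54545455 206.04040404] [256 202  12   9  99]
[295.68181818 210.59090909] [293 206   7  11  44]
[227.075   226.14375] [225 210   6  33 160]
[266.57142857 221.35714286] [257 217  22   9 126]
```

View pics/c5.png

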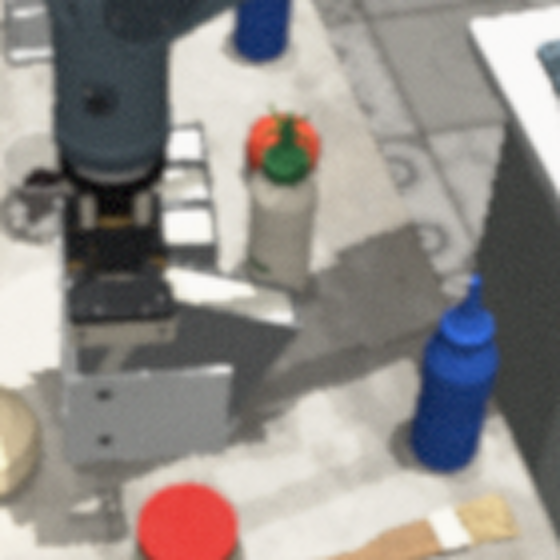

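The short binder now leans out fully, with its top front corner at crop (295,323), full-image pixel (289,231). The bottle stands free at crop (283,230). I'll check the corner against the prediction and move above for the grasp.

```bash
python3 -c "
from h import *
print(proj('side',np.array([.4742,.2855,.148])))"
python3 -m pendant '[{"grip":-1,"dx":-4,"dy":0,"dz":0,"turn":0},{"grip":-1,"dx":0,"dy":0,"dz":-30,"turn":0},{"grip":-1,"dx":0,"dy":0,"dz":-45,"turn":0},{"grip":1,"dx":0,"dy":0,"dz":-45,"turn":0},{"grip":1,"dx":30,"dy":-2,"dz":-8,"turn":0},{"grip":1,"dx":35,"dy":-2,"dz":0,"turn":0},{"grip":1,"dx":35,"dy":-2,"dz":0,"turn":0},{"grip":1,"dx":18,"dy":0,"dz":0,"turn":0}]' 20
python3 -m pendant '[{"grip":1,"dx":0,"dy":0,"dz":0,"turn":0},{"grip":1,"dx":0,"dy":0,"dz":0,"turn":0}]' 20
python3 - <<'E'
from h import *
st()
S=snap('side','s6')[:,:,::-1];T=snap('top','t6')
o=np.hstack([cv2.resize(S[150:290,215:315],(400,560),interpolation=cv2.INTER_CUBIC),cv2.resize(T[140:280,160:260,::-1],(400,560),interpolation=cv2.INTER_CUBIC)])
cv2.imwrite('pics/c6.png',o)
E
```

```text
(np.float64(288.67431473351076), np.float64(231.45879823510768))
time: 12.95
position: [0.4884, 0.2632, 0.2911]
tool_rot: [0.079, 0.997, 0.0, 0.0]
force: [1.5, 0.8, 0.9]
opening: 0.0458
grasp_force: 0.0
time: 13.2
position: [0.4907, 0.263, 0.2907]
tool_rot: [0.079, 0.997, 0.0, 0.0]
force: [-1.3, -0.4, 0.0]
opening: 0.0658
grasp_force: 0.0
13.2 [0.4907 0.263  0.2907] 
 [[-0.988  0.157  0.001]
 [ 0.157  0.988 -0.   ]
 [-0.001  0.    -1.   ]] q [ 0.29  0.24  1.42 -0.    1.48 -1.12] F [-1.3 -0.4  0. ] 0.06580586909869073 0.0
```

View pics/c6.png

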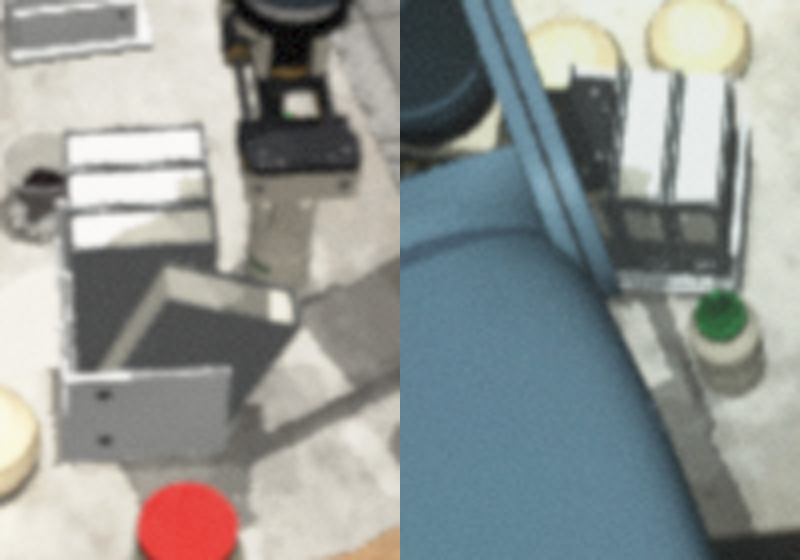

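The binder leans 23 degrees (side corner matches to within 1 px), the tall binders stand and the bottle stands. I'll descend and grasp.

```bash
python3 -m pendant '[{"grip":1,"dx":0,"dy":0,"dz":30,"turn":0},{"grip":1,"dx":0,"dy":0,"dz":35,"turn":0},{"grip":1,"dx":0,"dy":0,"dz":35,"turn":0},{"grip":1,"dx":0,"dy":0,"dz":30,"turn":0},{"grip":1,"dx":0,"dy":0,"dz":16,"turn":0},{"grip":1,"dx":0,"dy":0,"dz":10,"turn":0},{"grip":1,"dx":0,"dy":0,"dz":0,"turn":0},{"grip":0,"dx":0,"dy":0,"dz":0,"turn":0}]' 10
python3 -m pendant '[{"grip":0,"dx":0,"dy":0,"dz":0,"turn":0},{"grip":-1,"dx":0,"dy":0,"dz":0,"turn":0},{"grip":-1,"dx":0,"dy":0,"dz":0,"turn":0},{"grip":-1,"dx":0,"dy":0,"dz":0,"turn":0},{"grip":-1,"dx":0,"dy":0,"dz":0,"turn":0}]' 10
```

```text
time: 14.3
position: [0.4903, 0.2633, 0.1357]
tool_rot: [0.079, 0.997, 0.0, 0.001]
force: [-0.1, 0.5, 0.9]
opening: 0.0874
grasp_force: 0.0
time: 14.92
position: [0.4895, 0.2631, 0.1347]
tool_rot: [0.079, 0.997, -0.0, -0.0]
force: [0.8, -0.3, -0.4]
opening: 0.0399
grasp_force: 10.0
```

```bash
python3 -m pendant '[{"grip":-1,"dx":0,"dy":0,"dz":0,"turn":0},{"grip":-1,"dx":0,"dy":0,"dz":0,"turn":0},{"grip":-1,"dx":0,"dy":0,"dz":-4,"turn":0},{"grip":-1,"dx":0,"dy":0,"dz":-8,"turn":0},{"grip":-1,"dx":0,"dy":0,"dz":-8,"turn":0},{"grip":-1,"dx":0,"dy":0,"dz":0,"turn":0}]' 60
python3 - <<'E'
from h import *
st();S=snap('side','s7')
E
```

```text
time: 15.68
position: [0.4901, 0.2633, 0.1557]
tool_rot: [0.079, 0.997, 0.0, 0.001]
force: [-0.3, 0.2, -3.4]
opening: 0.0398
grasp_force: 60.0
15.68 [0.4901 0.2633 0.1557] 
 [[-0.988  0.157  0.002]
 [ 0.157  0.988  0.001]
 [-0.002  0.001 -1.   ]] q [ 0.29  0.33  1.63  0.    1.18 -1.12] F [-0.3  0.2 -3.4] 0.0398116215745572 59.99841928482056
```

```bash
cat >> h.py <<'E'
def com():
    T=np.mean([arm.get_state()['torque'] for _ in range(3)],0);F=arm.get_state()['force'];print('T',np.round(T,3),'F',np.round(F,2),'com dx,dy mm (world, for 3.4N)',np.round([T[1]/3.4*1000,-T[0]/3.4*1000],1))
E
python3 -c "
from h import *
com()"
python3 -m pendant '[{"grip":-1,"dx":0,"dy":0,"dz":-10,"turn":0},{"grip":-1,"dx":0,"dy":0,"dz":-20,"turn":0},{"grip":-1,"dx":0,"dy":0,"dz":-25,"turn":0},{"grip":-1,"dx":0,"dy":0,"dz":-30,"turn":0},{"grip":-1,"dx":0,"dy":0,"dz":-30,"turn":0},{"grip":-1,"dx":0,"dy":0,"dz":-20,"turn":0},{"grip":-1,"dx":0,"dy":0,"dz":-10,"turn":0},{"grip":-1,"dx":0,"dy":0,"dz":0,"turn":0}]' 60
python3 -c "
from h import *
com()"
```

```text
T [0.055 0.227 0.018] F [-0.19  0.31 -3.24] com dx,dy mm (world, for 3.4N) [ 66.6 -16.2]
time: 16.73
position: [0.4897, 0.2632, 0.3002]
tool_rot: [0.079, 0.997, 0.0, 0.0]
force: [1.0, -0.5, -4.0]
opening: 0.0395
grasp_force: 60.0
T [0.023 0.2   0.042] F [ 1.04 -0.5  -3.99] com dx,dy mm (world, for 3.4N) [58.9 -6.9]
```

```bash
python3 -m pendant '[{"grip":-1,"dx":0,"dy":0,"dz":-20,"turn":0},{"grip":-1,"dx":0,"dy":0,"dz":-25,"turn":-0.035},{"grip":-1,"dx":0,"dy":0,"dz":-10,"turn":-0.034},{"grip":-1,"dx":0,"dy":0,"dz":0,"turn":0},{"grip":-1,"dx":0,"dy":-10,"dz":0,"turn":0},{"grip":-1,"dx":0,"dy":-20,"dz":0,"turn":0},{"grip":-1,"dx":0,"dy":-30,"dz":0,"turn":0},{"grip":-1,"dx":0,"dy":-38,"dz":0,"turn":0}]' 60
python3 -m pendant '[{"grip":-1,"dx":0,"dy":-40,"dz":0,"turn":0},{"grip":-1,"dx":0,"dy":-40,"dz":0,"turn":0},{"grip":-1,"dx":0,"dy":-40,"dz":0,"turn":0},{"grip":-1,"dx":0,"dy":-40,"dz":0,"turn":0},{"grip":-1,"dx":0,"dy":-40,"dz":0,"turn":0},{"grip":-1,"dx":0,"dy":-40,"dz":0,"turn":0},{"grip":-1,"dx":0,"dy":-40,"dz":0,"turn":0},{"grip":-1,"dx":0,"dy":-40,"dz":0,"turn":0}]' 60
python3 -m pendant '[{"grip":-1,"dx":0,"dy":-35,"dz":0,"turn":0},{"grip":-1,"dx":0,"dy":-23,"dz":0,"turn":0},{"grip":-1,"dx":0,"dy":-12,"dz":0,"turn":0},{"grip":-1,"dx":0,"dy":0,"dz":0,"turn":0},{"grip":-1,"dx":0,"dy":0,"dz":0,"turn":0},{"grip":-1,"dx":0,"dy":0,"dz":0,"turn":0}]' 60
python3 -c "
from h import *
com();st()"
```

```text
time: 17.73
position: [0.4802, 0.1636, 0.354]
tool_rot: [0.044, 0.999, -0.0, -0.0]
force: [1.0, -0.3, -3.1]
opening: 0.0396
grasp_force: 60.0
time: 18.73
position: [0.4509, -0.1553, 0.3543]
tool_rot: [0.045, 0.999, -0.0, -0.0]
force: [0.9, 0.1, -3.7]
opening: 0.0398
grasp_force: 60.0
time: 19.48
position: [0.4463, -0.2221, 0.3548]
tool_rot: [0.044, 0.999, 0.0, 0.0]
force: [0.3, 0.2, -3.4]
opening: 0.0397
grasp_force: 60.0
T [0.08  0.197 0.066] F [ 0.3   0.16 -3.42] com dx,dy mm (world, for 3.4N) [ 57.8 -23.4]
19.48 [ 0.4463 -0.2221  0.3548] 
 [[-0.996  0.087  0.   ]
 [ 0.087  0.996  0.   ]
 [-0.     0.    -1.   ]] q [-0.69  0.11  1.43  0.    1.61 -2.17] F [ 0.3  0.2 -3.4] 0.03970247401519424 59.998379945755005
```

```bash
python3 -m pendant '[{"grip":-1,"dx":0,"dy":0,"dz":15,"turn":0},{"grip":-1,"dx":0,"dy":0,"dz":28,"turn":0},{"grip":-1,"dx":0,"dy":0,"dz":35,"turn":0},{"grip":-1,"dx":0,"dy":0,"dz":35,"turn":0},{"grip":-1,"dx":0,"dy":0,"dz":25,"turn":0},{"grip":-1,"dx":0,"dy":0,"dz":12,"turn":0},{"grip":-1,"dx":0,"dy":0,"dz":0,"turn":0},{"grip":-1,"dx":0,"dy":0,"dz":0,"turn":0}]' 60
python3 - <<'E'
from h import *
com()
S=snap('side','s8')[:,:,::-1];T=snap('top','t8')[:,:,::-1]
o=np.hstack([cv2.resize(S[95:185,200:280],(400,450),interpolation=cv2.INTER_CUBIC),cv2.resize(T[150:240,300:380],(400,450),interpolation=cv2.INTER_CUBIC)])
cv2.imwrite('pics/c8.png',o)
E
```

```text
time: 20.48
position: [0.4469, -0.2234, 0.2057]
tool_rot: [0.044, 0.999, -0.001, 0.001]
force: [0.8, -0.3, -2.7]
opening: 0.0397
grasp_force: 60.0
T [ 0.029  0.146 -0.023] F [ 0.77 -0.27 -2.66] com dx,dy mm (world, for 3.4N) [43.1 -8.5]
```

View pics/c8.png

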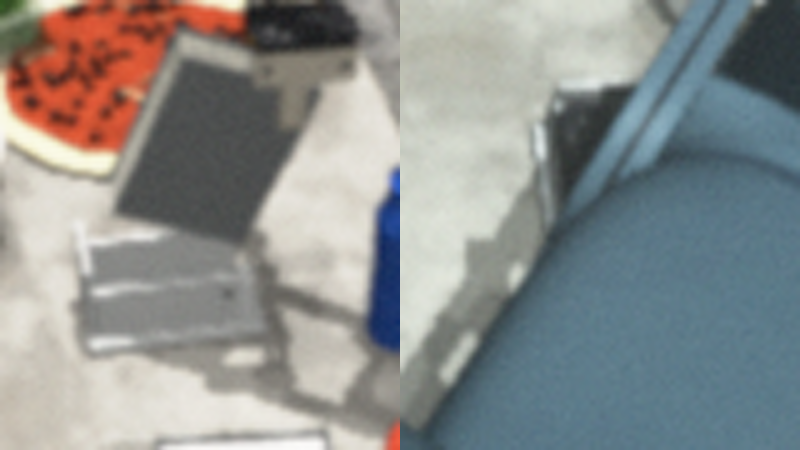

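The side view shows the binder held over the bay, still leaning. Its lower front corner is at crop (245,242) and its rear lower corner at (125,212), and the bay lies right below it (cheek tops at rows 232 and 285). I'll compare these with the prediction.

Run:
```python
from h import *
ex=np.array([.996,-.087,0]);ey=np.array([.087,.996,0]);ez=np.array([0,0,1.])
g=np.array([.4469,-.2234,.2107])
for lean in (16,20,23):
    a=np.radians(lean);c,s=np.cos(a),np.sin(a)
    out=[]
    for X,Z in((-14.2,-135.3),(95.8,-135.3),(95.8,14.7),(-14.2,14.7)):
        p=g+ex*(X*c-Z*s)/1e3+ez*(X*s+Z*c)/1e3+ey*.02
        u,v=proj('side',p);out.append((round((u-200+.5)*5-.5),round((v-95+.5)*5-.5)))
    print(lean,out)
o=np.array([.537,-.231,0])
for n,p in[('near in f',(-56,26,61)),('near in b',(64,26,61)),('far in f',(-56,-26,61)),('far in b',(64,-26,61)),('base f+',(-70,38,12)),('base b+',(70,38,12)),('base f-',(-70,-38,12))]:
    q=o+ex*p[0]/1e3+ey*p[1]/1e3+ez*p[2]/1e3
    u,v=proj('side',q);u2,v2=proj('top',q);print(n,round((u-200+.5)*5-.5),round((v-95+.5)*5-.5),'top c2 crop',round((u2-320)*7.24+484+3),round((v2-160)*7.24+3))
```

```text
16 [(259, 250), (120, 231), (170, 69), (316, 92)]
20 [(247, 249), (111, 223), (174, 61), (317, 93)]
23 [(238, 248), (104, 216), (177, 56), (318, 94)]
near in f 246 272 top c2 crop 608 306
near in b 91 286 top c2 crop 585 67
far in f 237 229 top c2 crop 721 305
far in b 85 242 top c2 crop 694 66
base f+ 266 327 top c2 crop 563 368
base b+ 88 344 top c2 crop 540 98
base f- 253 264 top c2 crop 723 366
```

Run:
```python
from h import *
S=cv2.imread('pics/s8.png');c=S[95:185,200:280].astype(int)
b=cv2.resize(S[95:185,200:280],(400,450),interpolation=cv2.INTER_CUBIC);g=cv2.GaussianBlur(cv2.cvtColor(b,6),(5,5),0)
m=((g>45)&(g<100)).astype(np.uint8);m[:60]=0;m[250:]=0;m[:,330:]=0
m=cv2.morphologyEx(m,cv2.MORPH_OPEN,np.ones((9,9)))
n,l,s,_=cv2.connectedComponentsWithStats(m);i=1+np.argmax(s[1:,4]);print(s[i])
cn=max(cv2.findContours((l==i).astype(np.uint8),0,1)[0],key=cv2.contourArea)
print(cv2.approxPolyDP(cn,8,True)[:,0].tolist())
for y in (80,120,160,200): print(y,g[y,100:340:6])
for x in (150,180,210,235): print(x,g[190:262:4,x])
```

```text
[  120    62   175   181 20238]
[[184, 62], [120, 210], [243, 242], [294, 129], [280, 126], [277, 89]]
80 [104 113 118 117 118 122 126 126 119 123 148 154 122  90  77  81  80  77
  79  76  77  77  78  77  79  89 110 118 117 126 127 125 127 128 129 128
 127 140 147 156]
120 [104  99 112 124 121 118 124 151 157 119  85  78  79  80  79  80  79  77
  79  78  76  79  77  76  78  76  78  78  78  84 102 121 124 120 121 148
 179 192 195 201]
160 [246 245 223 170 164 167 132  88  79  77  76  77  80  79  79  79  78  79
  80  81  77  77  78  81  79  75  77  77  78  76  88 126 183 216 222 221
 221 221 222 224]
200 [213 211 183 121  82  75  81  79  78  76  78  77  79  80  77  78  78  78
  77  77  78  79  77  77  77  77  82 116 185 225 227 226 226 226 223 221
 221 223 223 221]
150 [ 79  79  76  76  79  80  82  95 126 165 199 220 208 166 141 134 135 135]
180 [ 78  77  77  79  78  79  79  79  82  94 111 124 130 134 136 134 132 132]
210 [ 79  78  77  75  74  77  79  79  80  79  81  92 109 126 132 132 134 136]
235 [ 79  77  77  77  79  79  78  78  79  78  77  78  83  95 112 127 142 152]
```

Run:
```python
from h import *
ex=np.array([.996,-.087,0]);ey=np.array([.087,.996,0]);ez=np.array([0,0,1.])
g=np.array([.4469,-.2234,.2107]);a=np.radians(23);c,s=np.cos(a),np.sin(a)
def P(X,Z,Y): return g+ex*(X*c-Z*s)/1e3+ez*(X*s+Z*c)/1e3+ey*Y/1e3
for n in('rear top',95.8,14.7),('rear bot',95.8,-135.3):
    for Y in(20,-20):
        print(n[0],Y,'top px',np.round(proj('top',P(n[1],n[2],Y)),1),'side',np.round(proj('side',P(n[1],n[2],Y)),1))
print('stand base b+',proj('top',np.array([.537,-.231,0])+ex*.07+ey*.038+ez*.012),'panel top',proj('top',np.array([.537,-.231,.081])+ex*.067+ey*.026),proj('top',np.array([.537,-.231,.081])+ex*.067-ey*.026))
T=cv2.cvtColor(cv2.imread('pics/t8.png'),6);t0=cv2.cvtColor(cv2.imread('pics/t0.png'),6)
for v in range(162,192,2): print(v,T[v,322:354])
S=cv2.cvtColor(cv2.imread('pics/s8.png'),6)
for u in (239,243,246): print('side col',u,S[98:116,u])
```

```text
rear top 20 top px [352.2 162.6] side [235.1 105.8]
rear top -20 top px [366.3 162.4] side [233.8  99.2]
rear bot 20 top px [339.6 164.6] side [220.4 137.7]
rear bot -20 top px [351.9 164.5] side [219.4 131. ]
stand base b+ (np.float64(327.26541874504295), np.float64(173.06755645661005)) panel top (np.float64(334.61524987379676), np.float64(165.6198060333033)) (np.float64(349.92303341629463), np.float64(165.46110773927262))
162 [189 188 191 192 189 184 184 198 200 204 209 209 214 214 212 212 216 213
 213 213 210 210 206 199 193 188 179 165 140 131 134 132]
164 [190 189 190 187 184 183 185 193 196 197 197 200 200 202 200 207 212 212
 214 215 211 208 205 198 186 175 160 133 134 137 138 131]
166 [188 187 187 186 187 190 189 190 182 183 202 209 210 213 216 223 227 221
 206 191 192 188 169 157 138 135 136 142 141 144 134 105]
168 [187 184 184 183 188 184 185 179 160 133 140 144 144 148 141 142 141 134
  98  74  64  64  61  66  88 126 147 153 146 128 106 101]
170 [191 188 184 186 190 191 190 171 144 157 134 103  89  83  84  88  86  82
  66  60  60  61  72 101 137 156 158 154 133 104 113 13
[... 913 characters left out ...]
1  94  94  88  80  80  83  88  92]
186 [196 202 197 174 137 113 135 133  98  77  64  50  52  77 101 115 116 116
 103  82  77  81  82  78  82  86  87  93  89  95  95  95]
188 [193 177 150 131 119 119 135 145 107  82  65  58  79 100 106 108 106  99
  76  69  80  81  84  87  91  95  98 100 100 104 102 106]
190 [182 148 135 135 133 118 119 137 117  87  73  75  92 100 100  92  79  74
  82  85  89  92  98  95 101  97 108 102 107 107 108 106]
side col 239 [127 116 113 110 139 174 173 164 140 104  84  79  80  79  81  76  79  80]
side col 243 [120 111  90  89 103 126 160 171 164 143 106  85  78  77  75  75  80  78]
side col 246 [126 122 104  76  63  91 130 165 173 168 142  99  81  77  74  77  78  77]
```

Binder and bay agree to about 1–2 mm. I'll shift 1 mm to +y and lower with force checks.

```bash
python3 -m pendant '[{"grip":-1,"dx":0,"dy":1,"dz":10,"turn":0},{"grip":-1,"dx":0,"dy":0,"dz":12,"turn":0},{"grip":-1,"dx":0,"dy":0,"dz":8,"turn":0},{"grip":-1,"dx":0,"dy":0,"dz":0,"turn":0}]' 60
python3 -m pendant '[{"grip":-1,"dx":0,"dy":0,"dz":8,"turn":0},{"grip":-1,"dx":0,"dy":0,"dz":8,"turn":0},{"grip":-1,"dx":0,"dy":0,"dz":7,"turn":0},{"grip":-1,"dx":0,"dy":0,"dz":5,"turn":0},{"grip":-1,"dx":0,"dy":0,"dz":0,"turn":0}]' 60
python3 -c "
from h import *
com()"
```

```text
time: 21.08
position: [0.4458, -0.2216, 0.1735]
tool_rot: [0.044, 0.999, 0.001, -0.001]
force: [0.4, -0.2, -3.6]
opening: 0.0394
grasp_force: 60.0
time: 21.7
position: [0.4461, -0.2218, 0.1462]
tool_rot: [0.044, 0.999, 0.0, -0.0]
force: [0.6, 0.7, -4.0]
opening: 0.0397
grasp_force: 60.0
T [0.061 0.219 0.009] F [ 0.57  0.69 -4.  ] com dx,dy mm (world, for 3.4N) [ 64.5 -17.8]
```

```bash
N='{"grip":-1,"dx":0,"dy":0,"dz":0,"turn":0}'; python3 -m pendant '[{"grip":-1,"dx":0,"dy":0,"dz":4,"turn":0},{"grip":-1,"dx":0,"dy":0,"dz":2,"turn":0},{"grip":-1,"dx":0,"dy":0,"dz":0,"turn":0}]' 60
python3 -m pendant '[{"grip":-1,"dx":0,"dy":0,"dz":1.5,"turn":0},{"grip":-1,"dx":0,"dy":0,"dz":0,"turn":0}]' 60
python3 -m pendant '[{"grip":-1,"dx":0,"dy":0,"dz":1.5,"turn":0},{"grip":-1,"dx":0,"dy":0,"dz":0,"turn":0}]' 60
```

```text
time: 22.08
position: [0.4463, -0.2219, 0.1405]
tool_rot: [0.044, 0.999, 0.0, -0.0]
force: [-0.6, -0.3, -4.2]
opening: 0.0395
grasp_force: 60.0
time: 22.32
position: [0.4463, -0.222, 0.1391]
tool_rot: [0.044, 0.999, 0.0, -0.0]
force: [-1.0, 0.2, -3.0]
opening: 0.0397
grasp_force: 60.0
time: 22.58
position: [0.4465, -0.2221, 0.1385]
tool_rot: [0.044, 0.999, -0.0, 0.0]
force: [-2.6, 1.2, 4.0]
opening: 0.0398
grasp_force: 60.0
```

```bash
python3 -m pendant '[{"grip":-1,"dx":0,"dy":0,"dz":0,"turn":0},{"grip":-1,"dx":-3,"dy":0,"dz":-0.8,"turn":0},{"grip":-1,"dx":-3,"dy":0,"dz":-0.8,"turn":0},{"grip":-1,"dx":-3,"dy":0,"dz":-0.8,"turn":0},{"grip":-1,"dx":0,"dy":0,"dz":0,"turn":0}]' 20
python3 -c "
from h import *
com()"
python3 -m pendant '[{"grip":-1,"dx":-3,"dy":0,"dz":-0.6,"turn":0},{"grip":-1,"dx":-3,"dy":0,"dz":-0.6,"turn":0},{"grip":-1,"dx":-3,"dy":0,"dz":-0.6,"turn":0},{"grip":-1,"dx":0,"dy":0,"dz":0,"turn":0}]' 20
python3 - <<'E'
from h import *
com();S=snap('side','s9')[:,:,::-1]
b=cv2.resize(S[95:185,200:280],(400,450),interpolation=cv2.INTER_CUBIC);g=cv2.GaussianBlur(cv2.cvtColor(b,6),(5,5),0)
m=((g>45)&(g<100)).astype(np.uint8);m=cv2.morphologyEx(m,cv2.MORPH_OPEN,np.ones((9,9)))
n,l,s,_=cv2.connectedComponentsWithStats(m)
for i in np.argsort(-s[1:,4])[:2]+1:
    cn=max(cv2.findContours((l==i).astype(np.uint8),0,1)[0],key=cv2.contourArea)
    print(s[i],cv2.approxPolyDP(cn,6,True)[:,0].tolist())
E
```

```text
time: 23.2
position: [0.4558, -0.223, 0.1402]
tool_rot: [0.044, 0.999, -0.0, 0.0]
force: [-1.6, -0.4, 2.8]
opening: 0.04
grasp_force: 20.0
T [0.079 0.407 0.007] F [-1.57 -0.37  2.75] com dx,dy mm (world, for 3.4N) [119.7 -23.2]
time: 23.7
position: [0.4647, -0.2234, 0.1414]
tool_rot: [0.044, 0.999, 0.0, 0.0]
force: [0.9, -0.3, -1.8]
opening: 0.0402
grasp_force: 20.0
T [ 0.013  0.045 -0.014] F [ 0.92 -0.35 -1.83] com dx,dy mm (world, for 3.4N) [13.1 -3.8]
[  119   148   157   131 14921] [[157, 149], [119, 278], [256, 271], [275, 201], [256, 197], [254, 168]]
[ 178   40   75   79 2723] [[251, 44], [238, 52], [233, 40], [223, 49], [203, 42], [207, 62], [178, 100], [182, 117], [219, 104], [221, 89], [238, 83], [234, 65], [252, 56]]
```

The binder is rotating as planned; its rear-edge slope gives a lean of about 15 degrees. I'll continue the arc.

```bash
python3 -m pendant '[{"grip":-1,"dx":-3,"dy":0,"dz":-0.2,"turn":0},{"grip":-1,"dx":-3,"dy":0,"dz":-0.3,"turn":0},{"grip":-1,"dx":-3,"dy":0,"dz":-0.3,"turn":0},{"grip":-1,"dx":-3,"dy":0,"dz":-0.2,"turn":0},{"grip":-1,"dx":-3,"dy":0,"dz":-0.2,"turn":0},{"grip":-1,"dx":-3,"dy":0,"dz":-0.1,"turn":0},{"grip":-1,"dx":0,"dy":0,"dz":0,"turn":0}]' 20
python3 -c "
from h import *
com()"
python3 -m pendant '[{"grip":-1,"dx":-3,"dy":0,"dz":0,"turn":0},{"grip":-1,"dx":-3,"dy":0,"dz":0,"turn":0},{"grip":-1,"dx":-3,"dy":0,"dz":0.1,"turn":0},{"grip":-1,"dx":-3,"dy":0,"dz":0.2,"turn":0},{"grip":-1,"dx":0,"dy":0,"dz":0,"turn":0}]' 20
cat > look.py <<'E'
from h import *
import sys
com();S=snap('side',sys.argv[1])[:,:,::-1]
b=cv2.resize(S[95:185,200:280],(400,450),interpolation=cv2.INTER_CUBIC);g=cv2.GaussianBlur(cv2.cvtColor(b,6),(5,5),0)
m=((g>45)&(g<100)).astype(np.uint8);m=cv2.morphologyEx(m,cv2.MORPH_OPEN,np.ones((9,9)))
n,l,s,_=cv2.connectedComponentsWithStats(m)
for i in np.argsort(-s[1:,4])[:2]+1:
    cn=max(cv2.findContours((l==i).astype(np.uint8),0,1)[0],key=cv2.contourArea)
    print(s[i],cv2.approxPolyDP(cn,6,True)[:,0].tolist())
E
python3 look.py s10
```

```text
time: 24.62
position: [0.4822, -0.2251, 0.143]
tool_rot: [0.044, 0.999, 0.0, -0.0]
force: [-0.8, -1.4, -2.8]
opening: 0.0397
grasp_force: 20.0
T [0.151 0.485 0.047] F [-0.79 -1.44 -2.84] com dx,dy mm (world, for 3.4N) [142.8 -44.4]
time: 25.25
position: [0.4946, -0.2263, 0.1428]
tool_rot: [0.044, 0.999, -0.0, 0.0]
force: [-0.4, -0.2, -2.7]
opening: 0.0397
grasp_force: 20.0
T [ 0.055  0.379 -0.044] F [-0.39 -0.22 -2.67] com dx,dy mm (world, for 3.4N) [111.4 -16.1]
[   97   162   146   121 14376] [[111, 163], [100, 281], [232, 268], [242, 203], [215, 199], [211, 169]]
[ 119    0   78   88 3083] [[137, 0], [119, 32], [169, 44], [178, 31], [183, 47], [163, 51], [177, 87], [192, 84], [189, 17], [137, 21], [183, 0]]
```

Run:
```python
from h import *
ex=np.array([.996,-.087,0]);ey=np.array([.087,.996,0]);ez=np.array([0,0,1.])
g=np.array([.4946,-.2263,.1478])
for lean in (0,3,6):
    a=np.radians(lean);c,s=np.cos(a),np.sin(a);out=[]
    for X,Z in((-14.2,-75.3),(95.8,-75.3),(95.8,14.7),(-14.2,14.7)):
        p=g+ex*(X*c-Z*s)/1e3+ez*(X*s+Z*c)/1e3+ey*.02
        u,v=proj('side',p);out.append(((u-200+.5)*5-.5,(v-95+.5)*5-.5))
    o=np.array(out);print(lean,o.round().tolist(),'rear slope',(o[2,0]-o[1,0])/(o[1,1]-o[2,1]),'front',(o[3,0]-o[0,0])/(o[0,1]-o[3,1]),'top slope',(o[3,1]-o[2,1])/(o[3,0]-o[2,0]))
S=cv2.imread('pics/s10.png');g=cv2.GaussianBlur(cv2.cvtColor(cv2.resize(S[95:185,200:280],(400,450),interpolation=cv2.INTER_CUBIC),6),(5,5),0)
for y in (180,200,220,240,260): 
    r=g[y].astype(int);print(y,np.where(np.diff((r<105).astype(int)))[0])
print(((np.array([.4946,-.2263])-[.537,-.231])@ex[:2])*1000,((np.array([.4946,-.2263])-[.537,-.231])@ey[:2])*1000)
```

```text
0 [[247.0, 256.0], [104.0, 269.0], [98.0, 176.0], [247.0, 163.0]] rear slope -0.06396349003334142 front -0.0007594735818227393 top slope -0.08513223549349949
3 [[241.0, 257.0], [99.0, 264.0], [99.0, 170.0], [248.0, 164.0]] rear slope 0.002596678501535463 front 0.0646493561919217 top slope -0.043143312027821755
6 [[236.0, 258.0], [94.0, 259.0], [100.0, 165.0], [248.0, 165.0]] rear slope 0.0686173546965281 front 0.1297020149602692 top slope -0.0009497493533295029
180 [103 216 239 249 392]
200 [103 218 235 245 385]
220 [101 242 377]
240 [ 99 239 375]
260 [ 96 235 375]
-42.639300000000055 0.9924000000000059
```

```bash
python3 -m pendant '[{"grip":-1,"dx":-3,"dy":0,"dz":0,"turn":0},{"grip":-1,"dx":-3,"dy":0,"dz":0,"turn":0},{"grip":-1,"dx":-3,"dy":0,"dz":0.2,"turn":0},{"grip":-1,"dx":0,"dy":0,"dz":0,"turn":0},{"grip":-1,"dx":0,"dy":0,"dz":0,"turn":0}]' 20
cat >> look.py <<'E'
for y in (190,220,240,260): 
    r=g[y].astype(int);print(y,np.where(np.diff((r<105).astype(int)))[0])
E
python3 look.py s11
```

```text
time: 25.92
position: [0.5035, -0.2271, 0.1427]
tool_rot: [0.044, 0.999, -0.0, 0.0]
force: [0.5, -0.3, -3.7]
opening: 0.0399
grasp_force: 20.0
T [0.082 0.248 0.021] F [ 0.5  -0.29 -3.66] com dx,dy mm (world, for 3.4N) [ 73.  -24.1]
[   94   167   142   116 13754] [[98, 173], [96, 281], [229, 267], [235, 201], [204, 203], [196, 170]]
[ 365  174   35  182 3316] [[395, 174], [378, 214], [377, 241], [392, 247], [387, 278], [373, 282], [380, 307], [388, 308], [380, 335], [375, 318], [367, 318], [365, 336], [399, 355]]
190 [ 96 202 228 237 390]
220 [ 95 235 377]
240 [ 95 233 375]
260 [ 92 232 375]
```

```bash
python3 -m pendant '[{"grip":-1,"dx":-2,"dy":0,"dz":0.3,"turn":0},{"grip":-1,"dx":-2,"dy":0,"dz":0.5,"turn":0},{"grip":-1,"dx":-1,"dy":0,"dz":0.5,"turn":0},{"grip":-1,"dx":0,"dy":0,"dz":0,"turn":0},{"grip":-1,"dx":0,"dy":0,"dz":0,"turn":0}]' 8
python3 look.py s12
```

```text
time: 26.6
position: [0.508, -0.2277, 0.1423]
tool_rot: [0.044, 0.999, -0.0, 0.0]
force: [-4.0, -0.1, 7.0]
opening: 0.0402
grasp_force: 8.0
T [0.2   0.819 0.035] F [-4.02 -0.09  7.02] com dx,dy mm (world, for 3.4N) [240.9 -58.7]
[   96   170   140   113 13184] [[232, 173], [224, 173], [223, 197], [210, 206], [196, 201], [190, 170], [96, 178], [99, 278], [234, 266]]
[  41   41   86   49 2150] [[41, 81], [58, 88], [76, 80], [92, 89], [126, 50], [96, 41], [82, 66], [82, 45], [69, 41], [65, 66], [42, 70]]
190 [ 95 196 221 234 390]
220 [ 97 234 377]
240 [ 98 234 375]
260 [ 95 236 375]
```

```bash
python3 -m pendant '[{"grip":-1,"dx":1,"dy":0,"dz":-0.5,"turn":0},{"grip":-1,"dx":0,"dy":0,"dz":0,"turn":0},{"grip":-1,"dx":0,"dy":0,"dz":0,"turn":0}]' 3
python3 look.py s13
python3 - <<'E'
from h import *
ex=np.array([.996,-.087,0]);ey=np.array([.087,.996,0]);ez=np.array([0,0,1.])
g=np.array([.508,-.2277,0])
for X,Z in((-14.2,162),(95.8,162),(30,162)):
    u,v=proj('side',g+ex*X/1e3+ey*.02+ez*Z/1e3);print((u-200+.5)*5-.5,(v-95+.5)*5-.5)
S=cv2.imread('pics/s13.png');g=cv2.GaussianBlur(cv2.cvtColor(cv2.resize(S[95:185,200:280],(400,450),interpolation=cv2.INTER_CUBIC),6),(5,5),0)
for x in (110,140,170): print(x,g[130:200:5,x])
E
```

```text
time: 27.02
position: [0.5072, -0.2275, 0.1419]
tool_rot: [0.044, 0.999, -0.0, 0.0]
force: [-2.1, -1.0, -0.3]
opening: 0.0397
grasp_force: 3.0
T [-0.134  0.154 -0.058] F [-2.08 -1.03 -0.27] com dx,dy mm (world, for 3.4N) [45.3 39.4]
[   97   171   140   112 13114] [[233, 172], [225, 172], [225, 198], [216, 206], [197, 201], [192, 171], [98, 178], [101, 280], [234, 266]]
[ 364  174   36  182 3254] [[395, 174], [377, 238], [387, 240], [386, 308], [379, 318], [368, 316], [364, 336], [399, 355]]
190 [ 95 196 222 234 390]
220 [ 98 235 376]
240 [ 99 236 375]
260 [ 96 237 375]
228.40103743313276 164.94675724650602
79.60487005093523 177.61687040209918
168.89925984819865 170.013381395659
110 [113 115 121 134 174 202 200 187 160 114  84  80  82  79]
140 [111 104 110 140 172 183 182 174 137  96  78  77  77  79]
170 [ 54  73 102 126 140 146 145 133 102  82  77  78  78  78]
```

```bash
python3 -m pendant '[{"grip":-0.05,"dx":0,"dy":0,"dz":0,"turn":0},{"grip":0.2,"dx":0,"dy":0,"dz":0,"turn":0},{"grip":0.5,"dx":0,"dy":0,"dz":0,"turn":0},{"grip":0.5,"dx":0,"dy":0,"dz":0,"turn":0},{"grip":0.5,"dx":0,"dy":0,"dz":-20,"turn":0},{"grip":0.5,"dx":0,"dy":0,"dz":-50,"turn":0},{"grip":0.5,"dx":0,"dy":0,"dz":-60,"turn":0},{"grip":0.5,"dx":40,"dy":0,"dz":-50,"turn":0}]' 3
python3 -m pendant '[{"grip":0.5,"dx":60,"dy":0,"dz":0,"turn":0},{"grip":0.5,"dx":0,"dy":0,"dz":0,"turn":0},{"grip":0.5,"dx":0,"dy":0,"dz":0,"turn":0}]' 3
python3 look.py s14
python3 - <<'E'
from h import *
# green cap position + tall-binder tops + binder top outline
S=cv2.imread('pics/s14.png')
g=(S[:,:,1].astype(int)-np.maximum(S[:,:,2],S[:,:,0])>25);g[:,:250]=0;g[:,310:]=0;g[:175]=0;g[270:]=0
ys,xs=np.where(g);print('green',len(ys),ys.mean(),xs.mean())
W=(S.min(2)>200).astype(np.uint8);W[:,:225]=0;W[:,285:]=0;W[:100]=0;W[225:]=0
n,l,s,c=cv2.connectedComponentsWithStats(W,connectivity=4)
for i in range(1,n):
    if s[i,4]>90: print(c[i],s[i])
W=(S.min(2)>190).astype(np.uint8);sub=W[95:150,210:260]
g=cv2.GaussianBlur(cv2.cvtColor(cv2.resize(S[95:185,200:280],(400,450),interpolation=cv2.INTER_CUBIC),6),(5,5),0)
for x in (110,140,170,200,220): 
    print(x,g[120:190:5,x])
s0=cv2.imread('pics/s0.png').astype(int);d=np.abs(S.astype(int)-s0).sum(2)
for n,(x0,y0,x1,y1) in dict(tomato=(276,177,285,197),jar=(248,270,276,308),cup=(216,190,230,208)).items(): print(n,d[y0:y1,x0:x1].mean())
E
```

```text
time: 28.08
position: [0.4693, -0.2244, 0.3227]
tool_rot: [0.044, 0.999, -0.001, 0.001]
force: [-0.5, -1.1, 0.1]
opening: 0.0699
grasp_force: 0.0
time: 28.45
position: [0.4088, -0.2188, 0.321]
tool_rot: [0.045, 0.999, -0.0, 0.001]
force: [0.3, 1.4, 0.3]
opening: 0.0696
grasp_force: 0.0
T [0.041 0.01  0.026] F [0.25 1.4  0.28] com dx,dy mm (world, for 3.4N) [  2.9 -12. ]
[   98   167   141   113 13798] [[234, 169], [99, 180], [101, 278], [236, 267]]
[ 362  177   38  176 3207] [[395, 177], [378, 216], [378, 235], [394, 251], [378, 334], [371, 309], [363, 309], [362, 333], [370, 345], [399, 352]]
190 [ 97 235 391]
220 [ 98 235 377]
240 [100 239 375]
260 [ 98 238 373]
green 84 189.6904761904762 286.14285714285717
[255.73846154 111.05384615] [248 100  14  24 130]
[265.05137615 129.11192661] [249 108  32  39 545]
[251.41071429 182.81980519] [225 166  51  54 616]
[247.96956522 186.47826087] [232 183  33   8 230]
[248.99190283 196.44939271] [233 192  34  10 247]
[250.09022556 206.82330827] [233 203  35   9 266]
110 [107 116 115 127 143 176 226 249 249 246 226 155  91  74]
140 [122 120 114 116 133 191 239 249 249 245 198 120  81  77]
170 [125 127 138 155 181 226 249 249 245 205 129  82  76  77]
200 [104  86  84 104 148 188 204 205 193 150 100  79  79  77]
220 [123 127 121 130 174 203 207 201 174 123  83  77  78  77]
tomato 94.95555555555555
jar 5.238721804511278
cup 5.222222222222222
```

```bash
python3 -m pendant '[{"grip":0.5,"dx":50,"dy":50,"dz":0,"turn":0},{"grip":0.5,"dx":40,"dy":60,"dz":0,"turn":0},{"grip":0.5,"dx":0,"dy":60,"dz":0,"turn":0},{"grip":0.5,"dx":0,"dy":60,"dz":0,"turn":0},{"grip":0.5,"dx":0,"dy":0,"dz":0,"turn":0},{"grip":0.5,"dx":0,"dy":0,"dz":0,"turn":0}]' 3
python3 - <<'E'
from h import *
S=snap('side','s15')[:,:,::-1];T=snap('top','t15')[:,:,::-1]
def bl(im,x0,y0,x1,y1,th):
    W=np.zeros(im.shape[:2],np.uint8);W[y0:y1,x0:x1]=im.min(2)[y0:y1,x0:x1]>th
    n,l,s,c=cv2.connectedComponentsWithStats(W,connectivity=4);i=1+np.argmax(s[1:,4])
    cn=max(cv2.findContours((l==i).astype(np.uint8),0,1)[0],key=cv2.contourArea);print(c[i],s[i],np.round(cv2.boxPoints(cv2.minAreaRect(cn)),1).tolist());return c[i]
a=bl(S,215,115,252,135,200);b=bl(T,330,150,375,215,205);print(tri(a,b))
ex=np.array([.996,-.087,0]);ey=np.array([.087,.996,0])
print('stand coords',(tri(a,b)[0]-[.537,-.231,0])@ex,(tri(a,b)[0]-[.537,-.231,0])@ey)
g=(T[:,:,1].astype(int)-np.maximum(T[:,:,2],T[:,:,0])>25);g[:,:180]=0;g[:,262:]=0;g[:190]=0;g[260:]=0
ys,xs=np.where(g);print('green',len(ys),xs.mean() if len(xs) else 0,ys.mean() if len(xs) else 0)
for n,c in (('tomato',lambda im:(im[:,:,2].astype(int)-im[:,:,1]>90)),):
    for im in (cv2.imread('pics/t0.png'),T):
        m=c(im);m[:220]=0;m[255:]=0;m[:,:260]=0;m[:,300:]=0;y,x=np.where(m);print(n,len(y),x.mean() if len(x) else 0,y.mean() if len(x) else 0)
st()
E
```

```text
time: 29.25
position: [0.3498, 0.0037, 0.3205]
tool_rot: [0.043, 0.999, -0.0, -0.0]
force: [0.9, 0.5, 1.1]
opening: 0.0698
grasp_force: 0.0
[232.29411765 125.79411765] [219 123  28   7 136] [[218.6999969482422, 124.4000015258789], [245.8000030517578, 122.19999694824219], [246.1999969482422, 127.19999694824219], [219.10000610351562, 129.5]]
[351.47826087 178.61594203] [348 161   8  29 138] [[348.0, 189.0], [348.0, 161.0], [355.0, 161.0], [355.0, 189.0]]
(array([ 0.53295989, -0.24086063,  0.14650303]), np.float64(0.011672264589187336))
stand coords -0.003166076261282023 -0.010172675732898206
green 110 239.63636363636363 218.6818181818182
tomato 186 279.66129032258067 237.1505376344086
tomato 57 279.35087719298247 239.91228070175438
29.35 [0.3496 0.0025 0.3204] 
 [[-0.996  0.09  -0.001]
 [ 0.09   0.996 -0.   ]
 [ 0.001 -0.    -1.   ]] q [-0.31 -0.17  1.78 -0.    1.54 -1.8 ] F [-0.2 -0.9  0.8] 0.06947984745781946 0.0
```

Run:
```python
from h import *
ex=np.array([.996,-.087,0]);ey=np.array([.087,.996,0])
c0=np.array([.5072,-.2275,.162])+ex*.0408
print('centre',c0)
for n in('top','side'):
    print(n,[np.round(proj(n,c0+ex*X+ey*Y),1).tolist() for X,Y in((-.055,.02),(.055,.02),(.055,-.02),(-.055,-.02))])
T=cv2.cvtColor(cv2.imread('pics/t15.png'),6);S=cv2.cvtColor(cv2.imread('pics/s15.png'),6)
for v in (160,166,172,178,184): print(v,T[v,336:374])
for u in (342,348,352,356): print('col',u,T[146:202:2,u])
for u in (224,232,240): print('side',u,S[116:136,u])
cv2.imwrite('pics/c15.png',cv2.resize(cv2.imread('pics/t15.png')[140:220,315:395],(480,480),interpolation=cv2.INTER_CUBIC))
```

```text
centre [ 0.5478368 -0.2310496  0.162    ]
top [[344.9, 187.4], [341.5, 155.1], [354.1, 155.0], [357.9, 187.3]]
side [[245.5, 127.6], [215.7, 130.1], [214.8, 123.4], [244.1, 121.0]]
160 [104  66  76 122 141 145 142 133  98  97 133 143 142 143 149 177 195 153
 165 166 160 156 156 153 145 140 141 137 125 118 125 134 140 142 144 143
 148 150]
166 [ 65  78 122 140 143 142 135 103  99 131 141 141 143 144 176 226 230 202
 140 169 194 199 198 200 204 208 209 213 212 213 210 209 210 205 203 202
 205 204]
172 [ 68 113 141 147 142 134 108  93 125 142 147 145 149 187 228 234 235 226
 171 127 157 178 179 184 187 195 199 200 207 204 204 211 210 210 206 210
 206 207]
178 [112 136 141 139 136 118  91 115 142 142 144 143 172 226 234 233 234 235
 222 161 163 178 183 182 182 180 185 187 185 187 184 179 186 188 194 198
 199 202]
184 [138 141 146 141 126  93 109 136 142 147 147 175 224 235 235 236 235 235
 232 204 142 165 183 184 181 177 181 178 174 178 181 180 179 178 175 174
 172 174]
col 342 [118 126 129 137 135 141 142 142 141 139 135 131 121 108 101  93  91  97
  96 109 122 132 138 142 144 147 145 144]
col 348 [120 124 130 135 134 138 142 142 141 143 143 142 141 149 158 172 172 187
 211 224 226 225 167  88 104 115 119  96]
col 352 [117 115 108 107 126 154 158 195 217 224 230 235 235 235 234 235 234 235
 235 235 235 232 164  86 100 100 132 151]
col 356 [115 150 153 153 126 103 147 160 160 178 194 194 185 157 158 167 163 128
 124 142 156 156 131 100 156 200 206 211]
side 224 [101 120 125 122 115 115 132 159 208 243 249 248 244 214 128  82  79  78
  79  80]
side 232 [126 128 128 125 127 142 158 193 242 249 248 243 208 126  77  77  80  76
  77  84]
side 240 [ 94 123 114  95  76  90 147 221 245 249 247 231 158  93  80  76  80  73
  80  77]
```

View pics/c15.png

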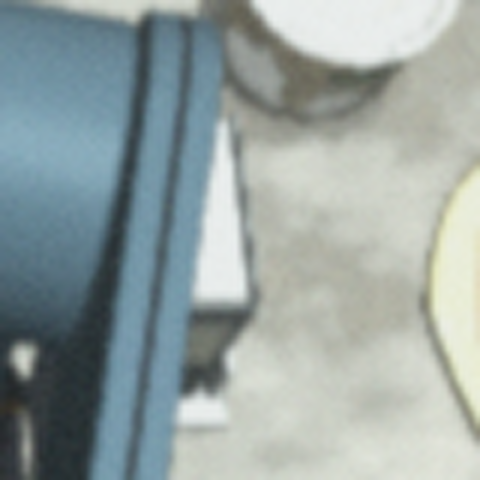

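My last crop was one over the ten-picture limit. It shows the binder upright in the bay, label to the open front, with its top right edge at crop (250,300). The top-edge slope (-0.082 against -0.085 expected), the height and the zero pad load before release all say it is flat on the floor. Handing in.

```bash
python3 -c "
from workcell import hand_in
print(hand_in())"
```

```text
the job is handed in; nothing more can be done
None
```

I moved the green-capped bottle aside, then tipped out the short binder and set it upright in the stand's bay, spine to the front. The images showed the tall binders and bystanders in place. I handed in at about 29 s and viewed 11 pictures, one over the limit of 10.

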